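Steady the rocking corner of a weld jig plate

TASK

One corner of the jig plate rocks because its tapered shim has slipped back. Press down firmly on the plate's corners with the fingertips to find the one that rocks, and push the shim at that corner in with the fingers until it just bears against the plate, without jacking the plate out of level. Then press that corner once more, as firmly as before, to see that it stands; grasp and lift nothing, and leave the other three shims and the things around the jig where they are.

Things in the scene. Friction and masses are not known exactly. Their poses are not given: they have to be found in the camera images.
- plate: Square steel jig plate with clipped corners and a grid of holes, 160 mm across its sides, 184 mm across its corners, 15 mm thick, 2.7 kg. It lies loose on a round boss (44 mm across, 20 mm high) whose square spigot comes up through its middle, 4 mm proud: it can tip but hardly slide. Origin: centre of its underside, z up; x and y point to corners 1 and 2, -x and -y to 3 and 4. Any yaw.
- corner_1 (a point): Where to press corner 1: point on the plate's top, 35 mm above the bench, on the diagonal, 80 mm from the plate's centre, 12 mm in from the clipped edge. A sound corner gives less than 1 mm. One that rocks stays put until the push passes 9 to 12 N, then dips about 4 mm onto its slack shim and comes back when let go.
- corner_2 (a point): Where to press corner 2: point on the plate's top, 35 mm above the bench, on the diagonal, 80 mm from the plate's centre, 12 mm in from the clipped edge. Press with 14 to 20 N: less may not rock a slack corner.
- corner_3 (a point): Where to press corner 3: point on the plate's top, 35 mm above the bench, on the diagonal, 80 mm from the plate's centre, 12 mm in from the clipped edge. 
- corner_4 (a point): Where to press corner 4: point on the plate's top, 35 mm above the bench, on the diagonal, 80 mm from the plate's centre, 12 mm in from the clipped edge. 
- shim_1_end (a point): Centre of the thick upright end face of the tapered aluminium shim under corner 1, about 12 mm above the bench; x points along the shim, inwards (the way to push), z up. All four are loose wedges of about 0.12 kg, 30 mm wide, 74 to 101 mm long, no two alike, lying flat along the plate's diagonals; the top slopes down 1 in 5 to the thin end.
- shim_2_end (a point): Centre of the thick upright end face of the tapered aluminium shim under corner 2, about 12 mm above the bench; x points along the shim, inwards (the way to push), z up. End faces are 22 to 29 mm high and stand 20 to 41 mm out from the corner: the slack shim is not told by how far it stands out.
- shim_3_end (a point): Centre of the thick upright end face of the tapered aluminium shim under corner 3, about 12 mm above the bench; x points along the shim, inwards (the way to push), z up. A shim bears when its slope touches the clipped lower edge; the slack one slides at about 1 N, meets that edge after 22 to 25 mm, and there the push rises to 6 N or more.
- shim_4_end (a point): Centre of the thick upright end face of the tapered aluminium shim under corner 4, about 12 mm above the bench; x points along the shim, inwards (the way to push), z up. Pushed 8 mm or more beyond where it begins to bear, a shim jacks the plate out of level.
- clamp: Steel F-clamp with a wooden handle, 260 mm long, lying on the bench to the right of the jig (0.7 kg): to be left alone. Origin: middle of its bar, on the bench.
- block: Aluminium block 85 x 45 x 40 mm standing loose on the bench to the left: to be left alone. Origin: centre of its underside.
- hammer: Chipping hammer with a black rubber grip, 260 mm long, lying on the bench to the left: to be left alone. Origin: middle of its handle, on the bench.
There are look-alikes about, which are no part of the job. Leave any turquoise look-alike of the plate alone. What is shaped like the part that bears shim_3_end but purple is not meant.

How it is judged (in metres and radians):
On the way, in this order (a step that is already met when the one before it is completed fails the run):
1. the rocking corner is pressed so that the plate tips (angle between plate's own z axis and vertical above 0.03 rad and contact force between the fingers and plate above 4 N), for 0.1 s.
2. the slack shim is pushed in until it bears, the other three still in place, the plate level (x of shim_1_end in the frame of plate between 0.103 and 0.117 m and y of shim_1_end in the frame of plate between -0.012 and 0.012 m and y of shim_2_end in the frame of plate between 0.124 and 0.138 m and x of shim_2_end in the frame of plate between -0.012 and 0.012 m and x of shim_3_end in the frame of plate between -0.111 and -0.097 m and y of shim_3_end in the frame of plate between -0.012 and 0.012 m and y of shim_4_end in the frame of plate between -0.127 and -0.113 m and x of shim_4_end in the frame of plate between -0.012 and 0.012 m and angle between plate's own z axis and vertical below 0.015 rad and height (world z) of plate between 0.0175 and 0.0225 m), for 0.2 s.
3. that corner is pressed again with more than 8 N and stands firm (contact force between the fingers and plate above 8 N and ((distance of shim_1_end from where it was at the start of the episode above 0.01 m and horizontal distance between the grasp point and corner_1 below 0.05 m) or (distance of shim_2_end from where it was at the start of the episode above 0.01 m and horizontal distance between the grasp point and corner_2 below 0.05 m) or (distance of shim_3_end from where it was at the start of the episode above 0.01 m and horizontal distance between the grasp point and corner_3 below 0.05 m) or (distance of shim_4_end from where it was at the start of the episode above 0.01 m and horizontal distance between the grasp point and corner_4 below 0.05 m)) and angle between plate's own z axis and vertical below 0.015 rad), for 0.1 s.
At the end, for the whole second after the job is handed in: Every shim lies under its corner within 5 mm short of and 9 mm beyond the point where it bears, and within 12 mm of the diagonal; the plate lies on its boss, level within 0.015 rad (about 0.9 degrees), at rest (all of step 2 and linear speed of plate below 0.01 m/s); the robot touches nothing.
It fails at once if the jig plate is lifted off its boss (height (world z) of plate above 0.027 m).
It fails at once if a shim is lifted off the bench (height (world z) of shim_1_end above 0.02 m or height (world z) of shim_2_end above 0.0221 m or height (world z) of shim_3_end above 0.0194 m or height (world z) of shim_4_end above 0.021 m).
It fails at once if the clamp, the block or the hammer is moved by more than 15 mm (distance of any of clamp, block, hammer from where it was at the start of the episode above 0.015 m).
It also fails if it takes over 72 s, if anything falls off the work surface, if the arm or the gripper's body presses on something with over 40 N, if the wrist force passes 120 N, or if a joint passes its speed limit or range.

ROBOT

A 6-joint arm with a two-finger parallel gripper is mounted at the origin on the work surface. World frame = base frame: x ahead of the robot, y to its left, z up, the work surface at z = 0. Lengths are in mm, angles in rad, forces in N, time in s.
With the tool pointing down it reaches from about 300 to 775 mm from the base axis. Payload 14.6 kg.
Tool frame: the origin (TCP) lies at the very end of the fingers, on their centre line; the grasp point (between the pads) lies manip.grip_depth behind it (manip.grip_depth is the distance from the TCP to the grasp point, in mm); x points along the fingers, z is the direction in which the jaws open and shut, and the axes are right-handed (so a half turn about x gives the same grasp; the last joint's range is limited). The gripper opens to 94 mm and grips with 3 to 60 N. Pads are 16 mm wide; open, the fingers measure 119 mm over their backs; the gripper's body (75 mm by 177 mm) begins 78 mm behind the grasp point.
Start: joints at [1.075, 0.3, 1.521, -0, 1.321, -0.067], TCP at [228.675, 500.197, 205.446] pointing down, gripper open.
Joint ranges: [-3.03, 3.03], [-0.79, 2.21], [0.23, 2.52], [-1.04, 4.18], [0, 3.07], [-2.55, 2.55]. Speed limits (rad/s): [2.22, 2.22, 2.57, 3.14, 3.14, 3.14].

INTERFACE

Orientations are given as [roll, pitch, yaw] about the fixed x, y, z axes, in that order (R = Rz(yaw) Ry(pitch) Rx(roll)).
In Python, from cell import manip gives the robot as it stands.
- The arm moves only by the tool step_arm, never from a script. Its argument "commands" is one flat list of numbers, 7 for each row, row after row: the shift along the tool's x, y, z in m, then the turn, a rotation vector about the tool's x, y, z in degrees, then the finger opening in m, from 0 to 0.094. A call has 1 to 5 rows; each row shifts and turns the commanded pose from where the row before left it, along the tool's axes as they then stand; what a row does not reach is not made up. A row lasts 1/8 s, in which the tool goes at most 62.5 mm and 10.7 degrees, less where a joint would pass 70% of its speed; a pose out of reach is approached as far as the arm can. A call with a gripper value outside its range is refused whole. The fingers move at their own pace and stop on an object; "squeeze" is the grip in N (left out, the last holds). Time passes only in rows, so rows that do not move let the fingers close. It gives the time, the measured TCP pose, the force and the opening at its end, in the units of the state.
- manip.read_state(): the state, without advancing time (a new reading comes with each control period).
- manip.camera(name): name is "side" or "top" or "wrist"; returns the picture (384x512x3 uint8, red, green, blue); there is no depth.
- manip.camera_model(name): a dict with "intrinsics" (3x3 intrinsics, pixels), "k1" (the pictures are not rectified: a ray, as slopes to the right and down, at radius r is drawn at 1 + k1 r^2 times it, then the intrinsics apply), "origin" and "orientation" of the camera in the world; the wrist camera has in their place "tool_from_camera" (4x4, takes a point from camera to tool coordinates, whose origin is the TCP and whose axes are the tool frame's). Camera axes: x right, y up, looking along -z (the intrinsics and any distortion apply to the point x, -y, -z); pixel columns grow to the right and rows downward; lengths in mm; the calibration is good to about 2 mm. A picture is of the moment at which its call begins: read the wrist's pose just before it. camera_model takes no time and is no camera call.
- manip.sign_off(): hands the job in, once; it reports no verdict.
Trained networks look in the newest picture that a camera, given by its name, has taken for a name from the list of things; names that differ only in an ending like _2 or _b are one class to them, and where a whole thing is asked for, a point or a joint stands for the part that bears it (a point fixed in the world has none). Each returns a list of dicts, best first, with "score" (0 to 1); they miss things now and then, are a little off and sometimes report something else, mostly with a low value. They report only what shows in the picture. A call takes as long as a camera call. They do not tell look-alikes from the thing itself.
- manip.find_in(thing, camera): "centre" ([row, column] in pixels, amid what is visible of it).
- manip.outline_of(thing, camera): "pixels" (384x512 bool, what is visible of it) and "centre" ([row, column] in pixels, amid what is visible of it).
The state is a dict: "clock": time; "joints": joint angles; "qd": joint speeds; "effort": joint torques, N m; "eef_pos": TCP position; "eef_rot": TCP orientation; "wrist_force": force on the tool from outside, world axes, zero at the start; "moment": the same for the moment, N m; "finger_gap": finger opening in mm.
Only numpy, scipy, OpenCV 4.12 (cv2) and the standard library are available. Lean on these libraries where they do the work, as an engineer would, in place of code of your own. Each camera call takes 0.05 s, during which the arm holds its last target. There are 200 camera calls.

## Working session

There is one attempt and no reset: what is moved stays moved. The work goes in short steps, Python scripts to look and compute and a tool call to move; the robot and the scene stay as the last step left them, time stands still between calls to the robot, and variables do not carry over. Pictures are saved under pics/ and viewed, about 8 in all and at most 12, crops included, and the job is handed in when it is done.

Besides the shell and the picture viewer there is one more tool, called after "Call:" as name(argument=value, ...), one argument or row to a line, values as JSON. step_arm: Moves the arm, as the interface text tells. Its arguments: {"type":"object","properties":{"commands":{"type":"array"},"squeeze":{"type":"number"}},"required":["commands"]}

```bash
ls; mkdir -p pics
python3 - <<'E'
from cell import manip
import cv2,numpy as np
print(manip.read_state(), manip.grip_depth)
for c in ["top","side","wrist"]:
    cv2.imwrite(f"pics/{c}0.png",manip.camera(c)[:,:,::-1])
    print(c,manip.camera_model(c))
E
```

```text
pics
{'clock': 0.0, 'joints': array([ 1.07537814e+00,  3.00491532e-01,  1.52155250e+00, -3.46014535e-06,
        1.32072493e+00, -6.65988250e-02]), 'qd': array([ 0.00056175, -0.00110385, -0.00162204, -0.0002862 , -0.00127977,
       -0.00045745]), 'effort': array([-7.33244851e-04, -5.31812918e+01, -3.52722323e+01,  7.07701268e-02,
        2.44856853e-02, -1.41436362e-04]), 'eef_pos': array([228.56839629, 499.97245084, 204.88722081]), 'eef_rot': array([ 3.077843  ,  1.56962002, -2.06336448]), 'wrist_force': array([-0.03680787,  0.63358194,  0.3184287 ]), 'moment': array([-0.00085789,  0.0312509 ,  0.02388031]), 'finger_gap': 94.04354388293982} 18.8
top {'intrinsics': array([[452.01632642,   0.        , 254.61815561],
       [  0.        , 452.01632642, 182.89472125],
       [  0.        ,   0.        ,   1.        ]]), 'k1': -0.007485191225925768, 'origin': array([ 365.68128911,   31.36542514, 1109.01122434]), 'orientation': array([ 0.17848151, -0.00694149, -1.54348059])}
side {'intrinsics': array([[417.35005405,   0.        , 258.12406173],
       [  0.        , 417.35005405, 191.97176174],
       [  0.        ,   0.        ,   1.        ]]), 'k1': -0.025291918172347296, 'origin': array([ 414.88745907, -888.16280033,  663.79605369]), 'orientation': array([ 0.9977366 ,  0.01395852, -0.14625194])}
wrist {'intrinsics': array([[285.11010293,   0.        , 258.4288956 ],
       [  0.        , 285.11010293, 190.75592709],
       [  0.        ,   0.        ,   1.        ]]), 'k1': -0.020031561529216566, 'tool_from_camera': array([[-4.33434986e-04,  2.57085974e-01, -9.66388438e-01,
        -1.78631007e+02],
       [ 1.25103602e-03,  9.66387912e-01,  2.57085273e-01,
         7.34768024e+01],
       [ 9.99999124e-01, -1.09755700e-03, -7.40490147e-04,
        -8.02812117e-01],
       [ 0.00000000e+00,  0.00000000e+00,  0.00000000e+00,
         1.00000000e+00]])}
```

View pics/top0.png

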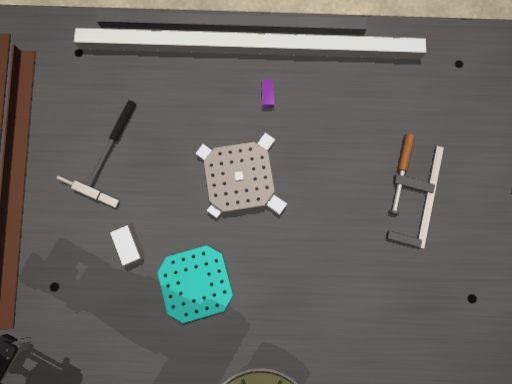

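View pics/side0.png

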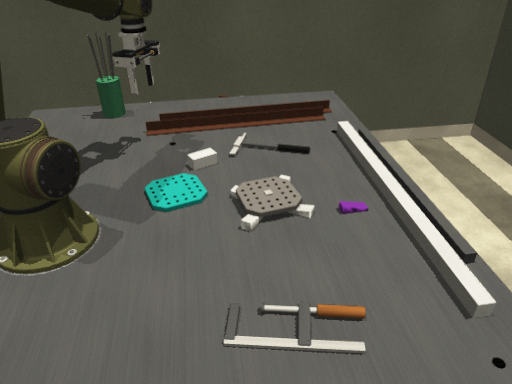

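The top view shows the brown-grey plate at about row 176, col 239. Its four white shims are at (152,203), (142,266), (205,277) and (212,214), and the turquoise and purple items are the look-alikes. Next I'll measure the plate and shims.

```bash
cat > h.py <<'E'
from cell import manip
import numpy as np, cv2
from scipy.spatial.transform import Rotation as R
def cam(name):
    m=manip.camera_model(name)
    if name!="wrist": return m, R.from_euler("xyz",m["orientation"]).as_matrix(), np.array(m["origin"])
    s=manip.read_state(); Rt=R.from_euler("xyz",s["eef_rot"]).as_matrix(); T=m["tool_from_camera"]
    return m, Rt@T[:3,:3], s["eef_pos"]+Rt@T[:3,3]
def world(C,rc,z):
    m,Rm,o=C; K=m["intrinsics"]
    rc=np.atleast_2d(rc).astype(float)
    d=np.c_[(rc[:,1]-K[0,2])/K[0,0],(rc[:,0]-K[1,2])/K[1,1]]
    u=d.copy()
    for _ in range(8): u=d/(1+m["k1"]*(u**2).sum(1,keepdims=True))
    v=np.c_[u[:,0],-u[:,1],-np.ones(len(u))]@Rm.T
    return o+v*((z-o[2])/v[:,2])[:,None]
def pix(C,P):
    m,Rm,o=C; K=m["intrinsics"]
    c=(np.atleast_2d(P)-o)@Rm; u=np.c_[c[:,0],-c[:,1]]/-c[:,2:]
    u=u*(1+m["k1"]*(u**2).sum(1,keepdims=True))
    return np.c_[u[:,1]*K[1,1]+K[1,2],u[:,0]*K[0,0]+K[0,2]]
E
python3 - <<'E'
from h import *
im=manip.camera("top"); C=cam("top")
for r in manip.outline_of("plate","top"):
    p=r["pixels"].astype(np.uint8); print("plate",r["score"],r["centre"],p.sum())
    cs,_=cv2.findContours(p,cv2.RETR_EXTERNAL,cv2.CHAIN_APPROX_NONE); c=max(cs,key=cv2.contourArea)[:,0,::-1]
    W=world(C,c,35)[:,:2].astype(np.float32); b=cv2.minAreaRect(W); print(b, world(C,r["centre"],35))
for r in manip.outline_of("shim_1_end","top"):
    p=r["pixels"]; rc=np.argwhere(p); W=world(C,rc,22)[:,:2]
    print("shim",round(r["score"],2),r["centre"],p.sum(),W.mean(0).round(1))
    if p.sum()<1000: print(cv2.minAreaRect(W.astype(np.float32)))
x0,y0=170,110
cv2.imwrite("pics/c1.png",cv2.resize(im[y0:y0+130,x0:x0+150,::-1],None,fx=5,fy=4.6,interpolation=cv2.INTER_CUBIC))
E
```

```text
plate 0.83 [177.1, 242.0] 3985
((576.9213256835938, 68.22073364257812), (163.20806884765625, 162.4777069091797), 9.657849311828613) [[572.93997939  60.11305659  35.        ]]
plate 0.77 [283.9, 193.5] 4356
((320.59271240234375, 161.9066619873047), (158.40516662597656, 158.05337524414062), 16.5336971282959) [[317.50310608 164.43597473  35.        ]]
shim 0.68 [210.3, 215.5] 86 [491.4 126.2]
((490.7876892089844, 126.00559997558594), (29.365211486816406, 17.005048751831055), 46.943607330322266)
```

View pics/c1.png

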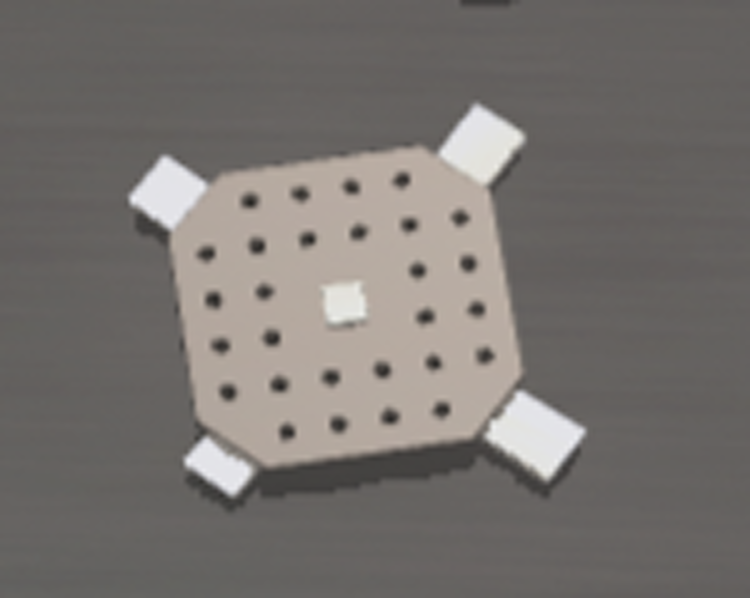

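Run:
```python
from h import *
C=cam("top")
f=lambda p,z: world(C,[[110+(y+.5)/4.6-.5,170+(x+.5)/5-.5] for x,y in p],z)
o=f([(344,303)],39)[0]; print("centre",o)
corn=f([(418,147),(490,187),(522,374),(473,438),(268,467),(196,420),(171,233),(221,174)],35)
print("centroid",corn.mean(0))
mids=corn.reshape(4,2,3).mean(1)
o=corn.mean(0)
for n,m,p in zip("BCDA",mids,[[(477,103),(525,138)],[(585,432),(548,482)],[(184,462),(234,498)],[(165,155),(129,198)]]):
    e=f(p,25); q=e.mean(0)
    g=lambda v: (round(float(np.hypot(*(v-o)[:2])),1),round(float(np.degrees(np.arctan2(*(v-o)[1::-1]))),1))
    print(n,"clip",g(m),"end",q.round(1),g(q),"w",np.linalg.norm(e[0]-e[1]))
```

```text
centre [575.90132418  68.81289677  39.        ]
centroid [576.34751916  68.49253859  35.        ]
B clip (91.2, -33.9) end [681.3  -5.3  25. ] (128.3, -35.1) w 30.74114507682558
C clip (91.5, -124.8) end [499.5 -40.8  25. ] (133.6, -125.1) w 32.03613223817107
D clip (91.5, 145.7) end [482.5 131.1  25. ] (112.8, 146.3) w 30.821591034335174
A clip (90.9, 55.0) end [645.1 168.9  25. ] (121.6, 55.6) w 29.409033386558203
```

Going round counter-clockwise, the shim ends stand at 122, 113, 134 and 128 mm. The bearing values are 110, 131, 104 and 120 mm. They match if these are corners 4, 1, 2 and 3, with shim 3 (bearing -35°) about 24 mm slack. I'll confirm by pressing there.

```bash
cat >> h.py <<'E'
O=np.array([576.2,68.6]); th=np.radians(-34.75); U=np.array([np.cos(th),np.sin(th)])
def goal(r,z,side=0,o=O,u=U):
    """shift in tool axes (mm) and turn (deg about tool x) to point r along the corner-3 diagonal, jaws across it, pointing down"""
    s=manip.read_state(); Rt=R.from_euler("xyz",s["eef_rot"]).as_matrix()
    t=np.r_[o+r*u+side*np.array([-u[1],u[0]]),z]
    best=None
    for sg in (1,-1):
        X=np.array([0,0,-1.]); Z=sg*np.array([-u[1],u[0],0]); G=np.c_[X,np.cross(Z,X),Z]
        rv=R.from_matrix(Rt.T@G).as_rotvec(degrees=True)
        if best is None or np.linalg.norm(rv)<np.linalg.norm(best[0]): best=(rv,G)
    print("t",t.round(1),"shift",(Rt.T@(t-s["eef_pos"])).round(1),"shift after turn",(best[1].T@(t-s["eef_pos"])).round(1),"turn",best[0].round(1))
    print("pos",s["eef_pos"].round(1),"F",s["wrist_force"].round(1),"clk",s["clock"],"j",s["joints"].round(2),"gap",s["finger_gap"].round(1)); print(best[1])
E
python3 -c "
from h import *
s=manip.read_state();print(R.from_euler('xyz',s['eef_rot']).as_matrix().round(3))
goal(80,80)"
```

```text
[[-0.    -0.909  0.416]
 [-0.     0.416  0.909]
 [-1.     0.    -0.   ]]
t [641.9  23.   80. ] shift [ 125.3 -574.3 -262. ] shift after turn [ 125.2 -611.6 -156.5] turn [10.2 -0.   0. ]Traceback (most recent call last):
  File "<string>", line 4, in <module>
    goal(80,80)
    ~~~~^^^^^^^
  File "h.py", line 33, in goal
    print("pos",s["eef_pos"].round(1),"F",s["wrist_force"].round(1),"clk",s["clock"],"j",s["joints"].round(2),"gap",s["finger_gap"].round(1)); print(best[1])
                                                                                                                    ^^^^^^^^^^^^^^^^^^^^^
AttributeError: 'float' object has no attribute 'round'
```

Call:
step_arm(
  commands=[0, 0, 0, 10.2, 0, 0, 0, 0, -0.06, -0.0155, 0, 0, 0, 0, 0, -0.06, -0.0155, 0, 0, 0, 0, 0, -0.06, -0.0155, 0, 0, 0, 0, 0, -0.06, -0.0155, 0, 0, 0, 0],
  squeeze=10,
)

```text
clock: 0.92
eef_pos: [391.5, 310.8, 205.6]
eef_rot: [-0.437, 1.57, 0.528]
wrist_force: [0.5, 0.3, 0.5]
finger_gap: 47.6
```

Call:
step_arm(
  commands=[0, -0.06, -0.0155, 0, 0, 0, 0, 0, -0.06, -0.0155, 0, 0, 0, 0, 0, -0.06, -0.0155, 0, 0, 0, 0, 0, -0.06, -0.0155, 0, 0, 0, 0, 0, 0, 0, 0, 0, 0, 0],
)

```text
clock: 1.55
eef_pos: [553.8, 121.6, 204.7]
eef_rot: [2.716, 1.57, -2.607]
wrist_force: [-0.8, 0.2, -0.9]
finger_gap: 0.6
```

```bash
sed -i 's/s\["finger_gap"\].round(1)/s["finger_gap"]/' h.py
python3 - <<'E'
from h import *
goal(80,80)
C=cam("wrist"); im=manip.camera("wrist")
for n,z in (("shim_1_end",22),("plate",35)):
    for r in manip.find_in(n,"wrist"): print(n,r, world(C,r["centre"],z))
b=im[:,:,::-1].copy()
def mk(P,c):
    for q in pix(C,P): cv2.drawMarker(b,(int(q[1]),int(q[0])),c,cv2.MARKER_CROSS,10,1)
for r,z,c in ((80,35,(0,0,255)),(128,25,(0,255,0)),(0,39,(255,0,0))): mk([*(O+r*U),z],c)
cv2.imwrite("pics/w1.png",b)
E
```

```text
t [641.9  23.   80. ] shift [ 124.7 -128.8  -30.1] shift after turn [ 124.7 -128.6  -30.7] turn [-0.3 -0.  -0. ]
pos [553.8 121.6 204.7] F [-0.8  0.2 -0.9] clk 1.55 j [ 0.15  0.34  1.47 -0.    1.33 -0.81] gap 0.577264813312055
[[ 0.         -0.82164694  0.56999676]
 [ 0.          0.56999676  0.82164694]
 [-1.          0.          0.        ]]
shim_1_end {'centre': [133.7, 231.7], 'score': 0.65} [[492.72800212 123.00842482  22.        ]]
shim_1_end {'centre': [201.0, 227.9], 'score': 0.52} [[560.47872277  66.98529071  22.        ]]
plate {'centre': [201.4, 227.8], 'score': 0.67} [[558.42584439  70.0245403   35.        ]]
plate {'centre': [24.2, 175.3], 'score': 0.58} [[360.99767866 143.85611539  35.        ]]
```

View pics/w1.png

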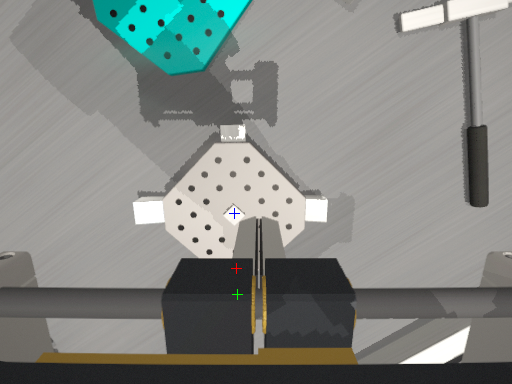

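The wrist view agrees with the calibration: the projected centre lands on the spigot at (213,234), and the hammer and clamp are clear. Now I'll move over corner 3 and come down.

Call:
step_arm(
  commands=[0.0, -0.06, -0.015, 0, 0, 0, 0, 0.03, -0.06, -0.0155, 0, 0, 0, 0, 0.05, -0.0085, 0, 0, 0, 0, 0, 0.05, 0, 0, 0, 0, 0, 0, 0, 0, 0, 0, 0, 0, 0],
)

```text
clock: 2.33
eef_pos: [634.5, 32.0, 75.2]
eef_rot: [2.157, 1.564, 3.122]
wrist_force: [-0.1, -0.2, 0.8]
finger_gap: 0.5
```

```bash
python3 -c "
from h import *
goal(80,36)"
```

```text
t [641.9  23.   36. ] shift [ 39.1 -11.4  -3. ] shift after turn [ 39.2 -11.2  -3.1] turn [ 0.1 -0.2 -0.3]
pos [634.5  32.   75.2] F [-0.1 -0.2  0.8] clk 2.325 j [-0.01  0.62  1.38  0.    1.15 -0.97] gap 0.5440493912148391
[[ 0.         -0.82164694  0.56999676]
 [ 0.          0.56999676  0.82164694]
 [-1.          0.          0.        ]]
```

Call:
step_arm(
  commands=[0.015, -0.008, -0.002, 0, 0, 0, 0, 0.015, 0, 0, 0, 0, 0, 0, 0.004, 0, 0, 0, 0, 0, 0, 0, 0, 0, 0, 0, 0, 0, 0, 0, 0, 0, 0, 0, 0],
)

```text
clock: 2.95
eef_pos: [642.4, 24.4, 44.9]
eef_rot: [-0.999, 1.57, -0.035]
wrist_force: [0.6, 0.2, 0.1]
finger_gap: 0.2
```

```bash
python3 -c "
from h import *
goal(80,36)"
```

```text
t [641.9  23.   36. ] shift [ 8.9 -0.4 -1.5] shift after turn [ 8.9 -0.4 -1.5] turn [-0.  0.  0.]
pos [642.4  24.4  44.9] F [0.6 0.2 0.1] clk 2.95 j [-0.02  0.66  1.38 -0.    1.1  -0.98] gap 0.15393038916557328
[[ 0.         -0.82164694  0.56999676]
 [ 0.          0.56999676  0.82164694]
 [-1.          0.          0.        ]]
```

Call:
step_arm(
  commands=[0.004, 0, -0.0015, 0, 0, 0, 0, 0.003, 0, 0, 0, 0, 0, 0, 0.0015, 0, 0, 0, 0, 0, 0, 0.001, 0, 0, 0, 0, 0, 0, 0, 0, 0, 0, 0, 0, 0],
)

```text
clock: 3.58
eef_pos: [641.3, 23.2, 35.1]
eef_rot: [-1.919, 1.571, -0.955]
wrist_force: [-2.6, -0.1, 3.9]
finger_gap: 0.4
```

Call:
step_arm(
  commands=[0.0005, 0, 0, 0, 0, 0, 0, 0.0005, 0, 0, 0, 0, 0, 0, 0, 0, 0, 0, 0, 0, 0],
)

```text
clock: 3.95
eef_pos: [641.5, 23.1, 34.4]
eef_rot: [-1.065, 1.57, -0.101]
wrist_force: [-3.5, -0.5, 6.3]
finger_gap: 0.7
```

Call:
step_arm(
  commands=[0.001, 0, 0, 0, 0, 0, 0, 0.001, 0, 0, 0, 0, 0, 0, 0, 0, 0, 0, 0, 0, 0],
)

```text
clock: 4.32
eef_pos: [641.9, 23.1, 32.8]
eef_rot: [-1.068, 1.569, -0.104]
wrist_force: [-1.5, -0.4, 8.1]
finger_gap: 0.7
```

Call:
step_arm(
  commands=[0.001, 0, 0, 0, 0, 0, 0, 0.001, 0, 0, 0, 0, 0, 0, 0, 0, 0, 0, 0, 0, 0],
)

```text
clock: 4.7
eef_pos: [642.2, 23.0, 31.4]
eef_rot: [-1.047, 1.568, -0.083]
wrist_force: [-2.3, -1.1, 12.7]
finger_gap: 0.3
```

Call:
step_arm(
  commands=[0.001, 0, 0, 0, 0, 0, 0, 0.0005, 0, 0, 0, 0, 0, 0, 0, 0, 0, 0, 0, 0, 0, 0, 0, 0, 0, 0, 0, 0],
)

```text
clock: 5.2
eef_pos: [642.4, 23.0, 31.1]
eef_rot: [-1.047, 1.568, -0.083]
wrist_force: [-7.0, -0.2, 22.5]
finger_gap: 0.6
```

Run:
```python
from h import *
C=cam("top"); im=manip.camera("top")
cv2.imwrite("pics/p1.png",cv2.resize(im[110:240,170:320,::-1],None,fx=5,fy=4.6,interpolation=cv2.INTER_CUBIC))
goal(80,36)
```

```text
t [641.9  23.   36. ] shift [-4.9  0.3 -0.2] shift after turn [-4.9  0.3 -0.3] turn [-0.   0.1  0.2]
pos [642.4  23.   31.1] F [-7.3 -1.2 22.5] clk 5.25 j [-0.02  0.68  1.39 -0.    1.07 -0.98] gap 0.8158016747662066
[[ 0.         -0.82164694  0.56999676]
 [ 0.          0.56999676  0.82164694]
 [-1.          0.          0.        ]]
```

The corner dipped 4 mm once the push passed about 9 N, then held on its shim, so corner 3 is the one that rocks. I'll back off and go to the outer side of shim 3.

Call:
step_arm(
  commands=[-0.004, 0, 0, 0, 0, 0, 0, -0.02, 0, 0, 0, 0, 0, 0, -0.02, 0, 0, 0, 0, 0, 0, 0, -0.04, 0, 0, 0, 0, 0, 0, -0.038, 0, 0, 0, 0, 0],
)

```text
clock: 5.88
eef_pos: [706.6, -21.8, 74.3]
eef_rot: [-1.065, 1.569, -0.1]
wrist_force: [-0.8, 0.5, 0.1]
finger_gap: 0.1
```

Call:
step_arm(
  commands=[0, 0, 0, 0, 0, 0, 0, 0, 0, 0, 0, 0, 0, 0],
)

```text
clock: 6.12
eef_pos: [705.0, -21.0, 72.6]
eef_rot: [1.358, 1.571, 2.322]
wrist_force: [-0.0, 0.3, -0.4]
finger_gap: 0.5
```

Run:
```python
from h import *
goal(155,9)
C=cam("wrist"); im=manip.camera("wrist")
b=im[:,:,::-1].copy()
for r,s,z,c in ((80,0,35,(0,0,255)),(128,15,25,(0,255,0)),(128,-15,25,(0,255,0)),(0,0,39,(255,0,0))):
    q=pix(C,[*(O+r*U+s*np.array([-U[1],U[0]])),z])[0]; cv2.drawMarker(b,(int(q[1]),int(q[0])),c,cv2.MARKER_CROSS,10,1)
cv2.imwrite("pics/w2.png",b)
```

```text
t [703.6 -19.7   9. ] shift [63.6  1.9  0.2] shift after turn [63.6  1.9  0.2] turn [-0.  0. -0.]
pos [705.  -21.   72.6] F [-0.   0.3 -0.4] clk 6.125 j [-0.08  0.77  1.13  0.    1.24 -1.05] gap 0.4517716108424515
[[ 0.         -0.82164694  0.56999676]
 [ 0.          0.56999676  0.82164694]
 [-1.          0.          0.        ]]
```

View pics/w2.png

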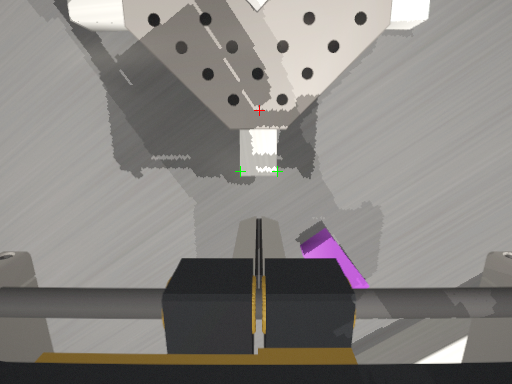

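The shim end spans columns 240–277 at row 175, in line with the diagonal, and my markers agree to 1–2 mm. I'll check the clearance to the purple look-alike before going down.

Run:
```python
from h import *
C=cam("wrist"); im=manip.camera("wrist").astype(int)
m=(im[:,:,0]>im[:,:,1]+40)&(im[:,:,2]>im[:,:,1]+40)
rc=np.argwhere(m); N=np.array([-U[1],U[0]])
for z in (0,25):
    W=world(C,rc,z)[:,:2]-O; a=np.c_[W@U,W@N]; print(z,len(rc),a.min(0),a.max(0)); h=cv2.convexHull(a.astype(np.float32))[:,0]; print(cv2.approxPolyDP(h,4,True)[:,0].round())
```

```text
0 1346 [186.54621725  39.70944535] [251.55891863 110.21760677]
[[250. 110.]
 [187.  63.]
 [205.  40.]
 [218.  44.]
 [251.  94.]]
25 1346 [176.27953321  35.69588927] [234.82587367  99.19109461]
[[234.  99.]
 [176.  56.]
 [193.  36.]
 [205.  40.]
 [235.  85.]]
```

Clear: it is at r > 176 mm and 36 mm or more to the side. Going down behind the shim.

Call:
step_arm(
  commands=[0.03, 0, 0, 0, 0, 0, 0, 0.024, 0, 0, 0, 0, 0, 0, 0.009, 0, 0, 0, 0, 0, 0, 0, 0, 0, 0, 0, 0, 0, 0, 0, 0, 0, 0, 0, 0],
)

```text
clock: 6.85
eef_pos: [705.9, -21.2, 10.6]
eef_rot: [-1.055, 1.569, -0.09]
wrist_force: [0.4, -0.2, 0.4]
finger_gap: 0.5
```

Call:
step_arm(
  commands=[0, 0.008, 0, 0, 0, 0, 0, 0, 0.004, 0, 0, 0, 0, 0, 0, 0, 0, 0, 0, 0, 0],
)

```text
clock: 7.22
eef_pos: [695.4, -14.2, 9.6]
eef_rot: [-0.994, 1.571, -0.029]
wrist_force: [-0.3, 0.1, -0.4]
finger_gap: 0.5
```

Call:
step_arm(
  commands=[0, 0.003, 0, 0, 0, 0, 0, 0, 0.003, 0, 0, 0, 0, 0, 0, 0.002, 0, 0, 0, 0, 0, 0, 0.002, 0, 0, 0, 0, 0, 0, 0, 0, 0, 0, 0, 0],
)

```text
clock: 7.85
eef_pos: [687.2, -8.7, 9.2]
eef_rot: [2.012, 1.571, 2.976]
wrist_force: [-0.3, -0.3, -1.1]
finger_gap: 0.9
```

Call:
step_arm(
  commands=[0, 0.002, 0, 0, 0, 0, 0, 0, 0.002, 0, 0, 0, 0, 0, 0, 0.002, 0, 0, 0, 0, 0, 0, 0.002, 0, 0, 0, 0, 0, 0, 0.002, 0, 0, 0, 0, 0],
)

```text
clock: 8.48
eef_pos: [679.0, -3.0, 9.2]
eef_rot: [-1.499, 1.571, -0.535]
wrist_force: [0.3, -0.6, 0.6]
finger_gap: 0.2
```

Call:
step_arm(
  commands=[0, 0.002, 0, 0, 0, 0, 0, 0, 0.002, 0, 0, 0, 0, 0, 0, 0.001, 0, 0, 0, 0, 0, 0, 0, 0, 0, 0, 0, 0],
)

```text
clock: 8.98
eef_pos: [674.8, -0.1, 9.1]
eef_rot: [2.062, 1.57, 3.026]
wrist_force: [-0.0, -1.4, 0.6]
finger_gap: 0.4
```

Run:
```python
from h import *
goal(112,9)
im=manip.camera("side")
cv2.imwrite("pics/s2.png",cv2.resize(im[150:250,200:350,::-1],None,fx=5,fy=5,interpolation=cv2.INTER_CUBIC))
```

```text
t [668.2   4.8   9. ] shift [0.1 8.2 0.2] shift after turn [0.1 8.2 0.3] turn [-0. -0. -0.]
pos [ 6.748e+02 -1.000e-01  9.100e+00] F [-0.  -1.4  0.6] clk 8.975 j [-0.05  0.78  1.28  0.    1.09 -1.02] gap 0.3663247683850081
[[ 0.         -0.82164694  0.56999676]
 [ 0.          0.56999676  0.82164694]
 [-1.          0.          0.        ]]
```

View pics/s2.png

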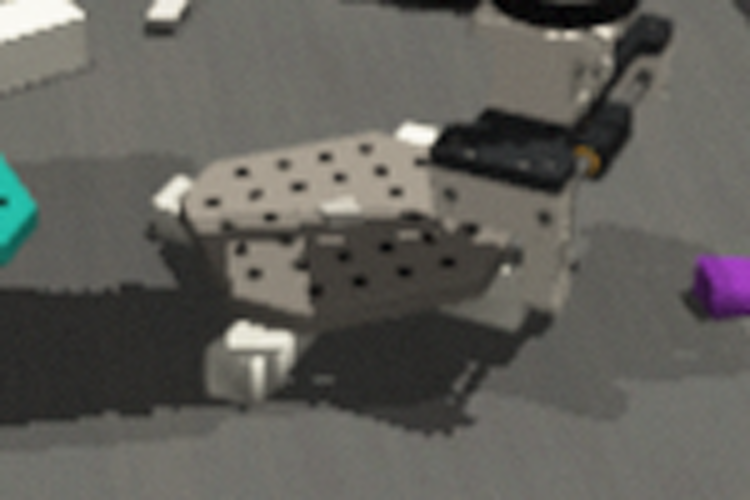

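The side view shows the fingers against the shim end at about (530,280), with the plate still level. I'll go on in small steps and watch the force.

Call:
step_arm(
  commands=[0, 0.002, 0, 0, 0, 0, 0, 0, 0.001, 0, 0, 0, 0, 0, 0, 0.001, 0, 0, 0, 0, 0],
)

```text
clock: 9.4
eef_pos: [671.6, 2.1, 9.2]
eef_rot: [1.662, 1.571, 2.626]
wrist_force: [0.2, -0.8, -0.6]
finger_gap: 0.1
```

Call:
step_arm(
  commands=[0, 0.001, 0, 0, 0, 0, 0, 0, 0.001, 0, 0, 0, 0, 0, 0, 0, 0, 0, 0, 0, 0],
)

```text
clock: 9.78
eef_pos: [670.2, 3.1, 9.2]
eef_rot: [-1.454, 1.57, -0.49]
wrist_force: [4.0, -1.6, -2.2]
finger_gap: 0.7
```

Call:
step_arm(
  commands=[0, 0.001, 0, 0, 0, 0, 0, 0, 0.0005, 0, 0, 0, 0, 0, 0, 0, 0, 0, 0, 0, 0],
)

```text
clock: 10.15
eef_pos: [669.2, 3.7, 9.2]
eef_rot: [-1.396, 1.57, -0.432]
wrist_force: [6.1, -4.0, -3.1]
finger_gap: 0.1
```

The push has risen to 7.3 N, so the shim bears, after about 22 mm of travel. Backing off and rising.

Call:
step_arm(
  commands=[0, -0.006, 0, 0, 0, 0, 0, 0, -0.015, 0, 0, 0, 0, 0, 0, -0.012, 0, 0, 0, 0, 0, -0.03, 0, 0, 0, 0, 0, 0, -0.035, -0.007, 0, 0, 0, 0, 0],
)

```text
clock: 10.78
eef_pos: [701.4, -18.8, 74.3]
eef_rot: [2.016, 1.569, 2.98]
wrist_force: [0.8, -0.5, 0.7]
finger_gap: 0.3
```

Call:
step_arm(
  commands=[0, 0, 0, 0, 0, 0, 0, 0, 0, 0, 0, 0, 0, 0],
)

```text
clock: 11.02
eef_pos: [701.3, -18.7, 73.3]
eef_rot: [2.03, 1.569, 2.994]
wrist_force: [-0.4, 0.3, -0.9]
finger_gap: 0.3
```

Run:
```python
from h import *
goal(80,45)
C=cam("wrist"); im=manip.camera("wrist"); b=im[:,:,::-1].copy(); N=np.array([-U[1],U[0]])
for r,s,z,c in ((80,0,35,(0,0,255)),(104,15,22,(0,255,0)),(104,-15,22,(0,255,0)),(97,0,22,(0,0,255)),(111,0,22,(255,0,0)),(92,0,35,(0,255,255))):
    q=pix(C,[*(O+r*U+s*N),z])[0]; cv2.drawMarker(b,(int(round(q[1])),int(round(q[0]))),c,cv2.MARKER_CROSS,6,1)
cv2.imwrite("pics/w3.png",cv2.resize(b[60:240,150:370],None,fx=3.2,fy=3.2,interpolation=cv2.INTER_CUBIC))
```

```text
t [641.9  23.   45. ] shift [28.4 72.5  0.4] shift after turn [28.3 72.5  0.5] turn [-0.  -0.  -0.1]
pos [701.3 -18.7  73.3] F [-0.4  0.3 -0.9] clk 11.025 j [-0.08  0.76  1.15  0.    1.24 -1.04] gap 0.27358069457429224
[[ 0.         -0.82164694  0.56999676]
 [ 0.          0.56999676  0.82164694]
 [-1.          0.          0.        ]]
```

View pics/w3.png

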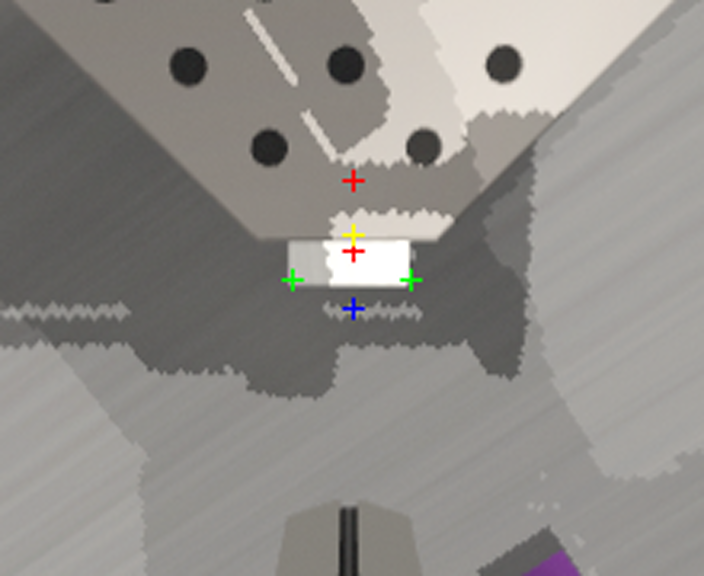

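The shim's end edge is at row 287 of the crop, about 104.5–105.7 mm from the centre. It is square to the diagonal and within the 97–111 mm window. Pressing corner 3 again.

Call:
step_arm(
  commands=[0, 0.036, 0, 0, 0, 0, 0, 0, 0.036, 0.0005, 0, 0, 0, 0, 0.022, 0, 0, 0, 0, 0, 0, 0.01, 0, 0, 0, 0, 0, 0, 0, 0, 0, 0, 0, 0, 0],
)

```text
clock: 11.7
eef_pos: [642.3, 22.5, 40.9]
eef_rot: [2.152, 1.569, 3.116]
wrist_force: [-0.0, -0.8, -0.7]
finger_gap: 0.1
```

Call:
step_arm(
  commands=[0.003, 0, 0, 0, 0, 0, 0, 0.002, 0, 0, 0, 0, 0, 0, 0.001, 0, 0, 0, 0, 0, 0, 0, 0, 0, 0, 0, 0, 0],
)

```text
clock: 12.2
eef_pos: [642.9, 22.7, 36.3]
eef_rot: [-1.033, 1.571, -0.069]
wrist_force: [-0.6, 0.3, 0.1]
finger_gap: 0.5
```

Call:
step_arm(
  commands=[0.001, 0, 0, 0, 0, 0, 0, 0.001, 0, 0, 0, 0, 0, 0, 0, 0, 0, 0, 0, 0, 0],
)

```text
clock: 12.58
eef_pos: [643.0, 22.7, 35.4]
eef_rot: [-1.108, 1.57, -0.144]
wrist_force: [-4.3, -0.1, 10.4]
finger_gap: 0.2
```

Call:
step_arm(
  commands=[0.0008, 0, 0, 0, 0, 0, 0, 0, 0, 0, 0, 0, 0, 0],
)

```text
clock: 12.82
eef_pos: [643.1, 22.7, 35.3]
eef_rot: [-1.066, 1.57, -0.102]
wrist_force: [-7.5, -0.6, 16.1]
finger_gap: 0.4
```

Call:
step_arm(
  commands=[0.0008, 0, 0, 0, 0, 0, 0, 0, 0, 0, 0, 0, 0, 0],
)

```text
clock: 13.08
eef_pos: [643.2, 22.7, 35.2]
eef_rot: [-1.068, 1.57, -0.104]
wrist_force: [-11.7, 0.5, 22.7]
finger_gap: 0.5
```

It stands: 35.2 mm under 22 N, against 31.1 mm before. Retracting and checking.

Call:
step_arm(
  commands=[-0.005, 0, 0, 0, 0, 0, 0, -0.04, 0, 0, 0, 0, 0, 0, -0.05, 0, 0, 0, 0, 0, 0, 0, 0.05, 0, 0, 0, 0, 0, 0, 0.05, 0, 0, 0, 0, 0],
)

```text
clock: 13.7
eef_pos: [559.6, 80.2, 127.9]
eef_rot: [-0.834, 1.57, 0.129]
wrist_force: [0.3, 0.1, -0.2]
finger_gap: 0.9
```

Call:
step_arm(
  commands=[-0.03, 0.05, 0, 0, 0, 0, 0, 0, 0.05, 0, 0, 0, 0, 0, 0, 0.05, 0, 0, 0, 0, 0, 0, 0, 0, 0, 0, 0, 0, 0, 0, 0, 0, 0, 0, 0],
)

```text
clock: 14.32
eef_pos: [438.0, 165.2, 157.9]
eef_rot: [-0.84, 1.57, 0.124]
wrist_force: [0.1, -0.6, 0.6]
finger_gap: 0.2
```

Run:
```python
from h import *
im=manip.camera("top")
cv2.imwrite("pics/c3.png",cv2.resize(im[110:240,170:320,::-1],None,fx=5,fy=4.6,interpolation=cv2.INTER_CUBIC))
goal(0,150)
```

```text
t [576.2  68.6 150. ] shift [   7.7 -168.3   -0.3] shift after turn [   7.7 -168.3   -0.5] turn [-0.  0.  0.]
pos [438.1 164.9 157.7] F [-0.5  0.3 -0.1] clk 14.375 j [ 0.28  0.17  1.8  -0.    1.17 -0.68] gap 0.2890081340183929
[[ 0.         -0.82164694  0.56999676]
 [ 0.          0.56999676  0.82164694]
 [-1.          0.          0.        ]]
```

View pics/c3.png

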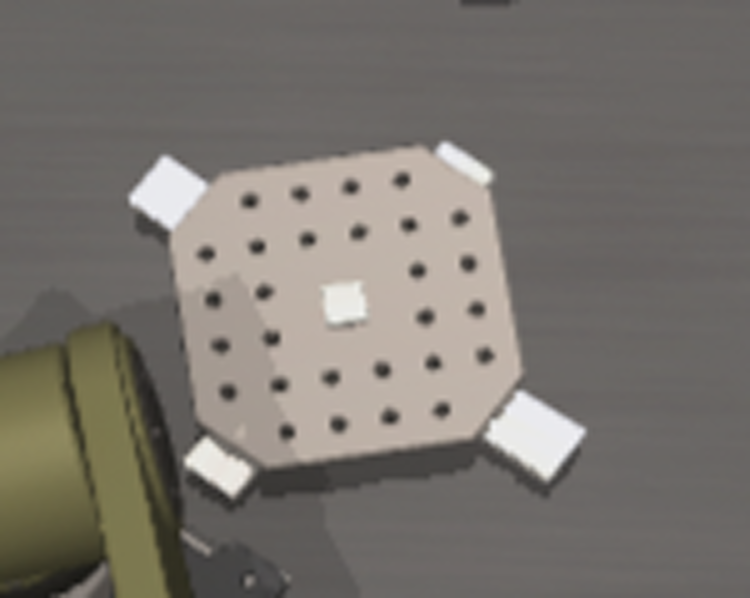

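The other three shims and the plate are where they were, at the same pixels as in the first crop. Shim 3 is in, at about (465,163), and the arm is clear, so I'm handing in.

```bash
python3 -c "
from cell import manip
print(manip.sign_off())"
```

```text
the job is handed in; nothing more can be done
None
```

The rocking corner was corner 3; its shim now bears, the corner stands firm when pressed, and the job is handed in. The sign-off gave no verdict.

- **Finding the corner:** How far the four shim ends stood out pointed to corner 3. I pressed only that one, and it dipped about 4 mm. I did not press the other three.
- **Pushing the shim:** I pushed it in about 22 mm with closed fingers until the push rose to about 7 N. Its end is now about 105 mm from the plate's centre, inside the 97–111 mm allowed.
- **Final press:** The corner held at 35.2 mm under about 22 N, against 31.1 mm under the same push before.
- **Forces:** Both presses peaked at about 22.5 N, slightly above the suggested 14–20 N.
- **Last look:** The top picture shows the plate and the other three shims unmoved and the arm clear. I did not recheck the clamp, block and hammer in a final picture. The arm passed well above or clear of them.

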